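# Flag the empty stock bin for refilling

### The arm

A 7-joint arm with a two-finger parallel gripper is mounted at the origin on the work surface. World frame = base frame: x ahead of the robot, y to its left, z up, the work surface at z = 0. Lengths are in m, angles in rad, forces in N, time in s.
With the tool pointing down it reaches from about 0.35 to 0.9 m from the base axis. Payload 19.9 kg.
Tool frame: the origin (TCP) lies between the finger pads; the fingertips stand 14 mm ahead of it and the grasp point (between the pads) lies 5 mm behind it; z points along the fingers, x is the direction in which the jaws open and shut, and the axes are right-handed (so a half turn about z gives the same grasp; the last joint's range is limited). The gripper opens to 94 mm and grips with 3 to 60 N. Pads are 16 mm wide; open, the fingers measure 119 mm over their backs; the gripper's body (75 mm by 177 mm) begins 78 mm behind the grasp point.
Start: joints at [-1.266, 0.417, -0.01, 1.614, 0.005, 1.111, -0.053], TCP at [0.212, 0.588, 0.219] pointing down, gripper open.
Joint ranges: [-2.81, 2.81], [-0.39, 2.02], [-1.27, 1.25], [0.06, 2.57], [-1.19, 4.33], [0.19, 2], [-2.82, 2.82]. Speed limits (rad/s): [1.89, 1.89, 2.39, 2.39, 3.01, 3.01, 3.01].

### API

Orientations are given as a unit quaternion [w, x, y, z].
In Python, from workcell import env gives the robot as it stands. The module is installed in compiled form; this text tells all that it offers.
- The arm moves only by the tool carry_out, never from a script. Its argument "increments" is a list that holds one entry, the list of rows, each a list of 6 numbers: the shift along the tool's x, y, z in m, then the turn, a rotation vector about the tool's x, y, z in degrees. A call has 1 to 20 rows; each row shifts and turns the commanded pose from where the row before left it, along the tool's axes as they then stand; what a row does not reach is not made up. A row lasts 1/8 s, in which the tool goes at most 62.5 mm and 10.7 degrees, less where a joint would pass 70% of its speed; a pose out of reach is approached as far as the arm can. A call with a gripper value outside its range is refused whole. "gripper" is the opening, from 0 (shut) to 1 (fully open), set as the call begins (left out, the last holds). The fingers move at their own pace and stop on an object; "force" is the grip in N (left out, the last holds). Time passes only in rows, so rows that do not move let the fingers close. It gives the time, the measured TCP pose, the force and the opening at its end, in the units of the state.
- env.observe(): the state, without advancing time (a new reading comes with each control period).
- env.read_camera(name): name is "scene" or "top" or "wrist"; returns a dict with "pixels" (384x512x3 uint8, red, green, blue), "range_z" (384x512 float32, m along the optical axis (not along the pixel's ray), 0 where there is no reading), "intrinsics" (3x3 intrinsics, pixels), "R" (3x3) and "t" (3): a world point X has camera coordinates R X + t. Camera axes: x right, y down, z forward; pixel columns grow to the right and rows downward; lengths in m; the calibration is good to about 2 mm. A picture is of the moment at which its call begins.
- env.job_done(): hands the job in, once; it reports no verdict.
The state is a dict: "clock": time; "joint_positions": joint angles; "joint_vel": joint speeds; "effort": joint torques, N m; "position": TCP position; "tcp_rot": TCP orientation; "wrist_force": force on the tool from outside, world axes, zero at the start; "torque": the same for the moment, N m; "gripper_width": finger opening in m.
Only numpy, scipy, OpenCV 4.12 (cv2) and the standard library are available. Lean on these libraries where they do the work, as an engineer would, in place of code of your own. Each camera call takes 0.05 s, during which the arm holds its last target.

### The job

One of the three blue stock bins has run empty, but its marker still shows green. With the fingertips, gently push that marker up by its lip and right over its hinge until it lies flat on the other side and shows red; do not pinch it. Leave the other two markers green and everything else on the bench where it is.

Things in the scene. Friction and masses are not known exactly. Their poses are not given: they have to be found in the camera images.
- empty_station: Fixed grey sheet-steel carrier (110 mm wide) of the empty bin, marker in front, bin behind. Origin on the bench below the hinge pin; x points level from marker to bin (away from the robot, within 6 degrees of straight ahead), y along the pin, z up. Deck under the marker: x +-60, y +-53 mm, top 59.5 mm high, front half red, back half green; legs at y = +-51 mm, x +-50. Lugs reach y = +-58, 70 mm high.
- empty_bin (a point): Centre of the inner floor of the empty blue picking bin, 6 mm above the bench, 175 mm in x from the pin. The bin is 140 mm deep (x) and 110 mm wide, walls 3 mm; its front rim is 45 mm and its back rim 80 mm above the bench.
- empty_hinge (a point): Middle of the hinge pin of the empty bin's marker, 64 mm above the bench (fixed; axes as the station's).
- empty_lip (a point): Middle of the lifting lip of the empty bin's marker (moves with it). Marker: plastic plate 100 mm wide, 4 mm thick, 60 g, one face green, one red, mid-plane through the pin, flat to 75 mm from the pin; then the 20 mm lip bent 40 degrees towards the green face: its edge starts 90 mm from the pin, 13 mm above the plate. Plate overhangs the deck 15 mm; only the carrier's 3 mm foot and the bench lie below.
- empty_marker (a joint): Marker of the bin with nothing in it: THE EMPTY BIN (rad): 0 = flat on the robot's side of the pin, green up; grows as the lip is lifted and carried over the top away from the robot; 1.57 = upright; 3.14 = flat on the bin's side, red up (end stop). The stiff hinge (0.045 N m friction) stays where it is left; about 1 N at the lip turns it. Starts 0 to 0.12.
- blanks_hinge (a point): Middle of the hinge pin of the marker of the bin with two sawn aluminium blocks in it, built like the empty bin's station.
- blanks_lip (a point): Middle of the lifting lip of the marker of the bin with two sawn aluminium blocks in it.
- blanks_marker (a joint): Marker of the bin with two sawn aluminium blocks in it (rad): 0 = flat on the robot's side of the pin, green up; grows as the lip is lifted and carried over the top away from the robot; 1.57 = upright; 3.14 = flat on the bin's side, red up (end stop). The stiff hinge (0.045 N m friction) stays where it is left; about 1 N at the lip turns it. Starts 0 to 0.12.
- slugs_hinge (a point): Middle of the hinge pin of the marker of the bin with three brass round slugs in it, built like the empty bin's station.
- slugs_lip (a point): Middle of the lifting lip of the marker of the bin with three brass round slugs in it.
- slugs_marker (a joint): Marker of the bin with three brass round slugs in it (rad): 0 = flat on the robot's side of the pin, green up; grows as the lip is lifted and carried over the top away from the robot; 1.57 = upright; 3.14 = flat on the bin's side, red up (end stop). The stiff hinge (0.045 N m friction) stays where it is left; about 1 N at the lip turns it. Starts 0 to 0.12.
- blank0_mid (a point): Centre of a loose sawn aluminium block, 86 x 44 x 36 mm, lying in its bin.
- blank1_mid (a point): Centre of a loose sawn aluminium block, 86 x 44 x 36 mm, lying in its bin.
- slug0_mid (a point): Centre of a loose brass round slug, 36 mm diameter, 50 mm tall, standing in its bin.
- slug1_mid (a point): Centre of a loose brass round slug, 36 mm diameter, 50 mm tall, standing in its bin.
- slug2_mid (a point): Centre of a loose brass round slug, 36 mm diameter, 50 mm tall, standing in its bin.
- oil_mid (a point): Centre of a loose yellow oil bottle, 64 mm diameter, 165 mm tall, standing on the bench at the right.
- mallet_mid (a point): Centre of the head of a loose brass mallet lying on the bench at the left; head 33 mm thick and 75 mm long, wooden handle 190 mm long along the mallet's -x.
- caliper_mid (a point): Centre of a loose digital caliper, 235 x 55 mm and 12 mm tall, lying on the bench beside the rightmost station, its beam along its x axis.

How it is judged:
By the outcome, as a careful person would: the job done as asked, in the order asked, and still so for the second after the job is handed in, with the robot touching nothing.
It also fails if it takes over 45 s, if anything falls off the work surface, if the arm or the gripper's body presses on something with over 40 N, if the wrist force passes 120 N, or if a joint passes its speed limit or range.

## Working session

There is one attempt and no reset: what is moved stays moved. The work goes in short steps, Python scripts to look and compute and a tool call to move; the robot and the scene stay as the last step left them, time stands still between calls to the robot, and variables do not carry over. Pictures are saved under pics/ and viewed, and the job is handed in when it is done.

Besides the shell and the picture viewer there is one more tool, called after "Call:" as name(argument=value, ...) on one line, values as JSON. carry_out: Moves the arm, as the interface text tells. Its arguments: {"type":"object","properties":{"increments":{"type":"array","items":{"type":"array","items":{"type":"array","items":{"type":"number"}}}},"gripper":{"type":"number"},"force":{"type":"number"}},"required":["increments"]}

```bash
mkdir -p pics; python3 - <<'E'
from workcell import env
import cv2,pickle
print(env.observe())
d={}
for n in ("scene","top","wrist"):
    c=env.read_camera(n); d[n]=c
    cv2.imwrite(f"pics/{n}0.png",c["pixels"][:,:,::-1]); print(n,c["intrinsics"].tolist(),c["R"].round(3).tolist(),c["t"].round(3).tolist())
pickle.dump(d,open("d0.pkl","wb"))
E
```

```text
{'clock': 0.0, 'joint_positions': array([-1.26645321,  0.4179422 , -0.01029053,  1.61413212,  0.00468802,
        1.1107029 , -0.05300311]), 'joint_vel': array([-1.41794463e-03, -7.57768415e-05,  4.23676325e-04,  6.58759970e-04,
        1.73370050e-03, -6.72030150e-04, -5.57239976e-05]), 'effort': array([ 1.38806183e-03, -8.51228285e+01,  6.39324691e-01, -4.26009929e+01,
       -4.87802108e-02,  1.84366980e-02,  1.16253600e-04]), 'position': array([0.21176748, 0.58766912, 0.21886284]), 'tcp_rot': array([ 3.66722697e-04,  8.18229985e-01,  5.74890733e-01, -4.49861187e-04]), 'wrist_force': array([ 0.17135173, -0.40568786,  0.56480316]), 'torque': array([ 0.02434611, -0.0682449 , -0.04253132]), 'gripper_width': 0.09387680731179818}
scene [[497.2577361643351, 0.0, 260.67865556120415], [0.0, 497.2577361643351, 195.8692095842202], [0.0, 0.0, 1.0]] [[-0.22, 0.975, -0.012], [0.779, 0.169, -0.603], [-0.586, -0.142, -0.797]] [0.119, -0.403, 2.052]
top [[354.3437257295565, 0.0, 254.1425134596059], [0.0, 354.3437257295565, 192.20022086335922], [0.0, 0.0, 1.0]] [[-0.014, -1.0, -0.006], [-0.981, 0.015, -0.193], [0.193, 0.003, -0.981]] [0.015, 0.594, 1.266]
wrist [[305.4919769737111, 0.0, 258.49158069754225], [0.0, 305.4919769737111, 192.9012350853974], [0.0, 0.0, 1.0]] [[0.338, 0.941, -0.002], [0.916, -0.328, 0.231], [0.217, -0.08, -0.973]] [-0.625, -0.026, 0.389]
```

View pics/scene0.png

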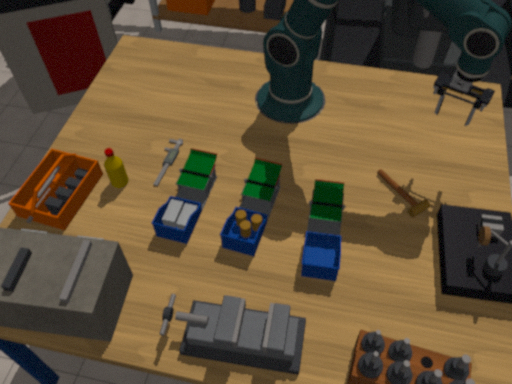

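View pics/top0.png

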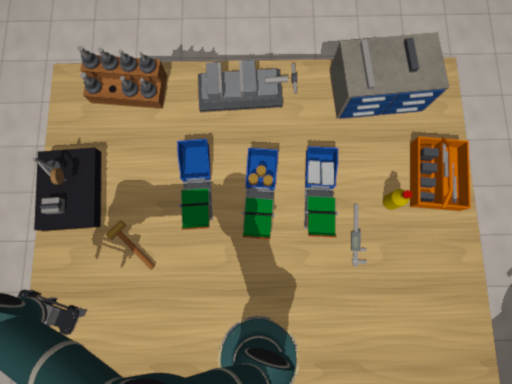

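View pics/wrist0.png

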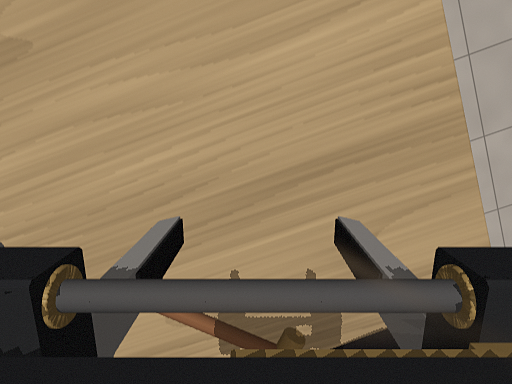

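The empty bin is the leftmost: top view at about (195,160), scene view at about (322,255). The blanks are at (321,168) and the slugs at (261,175) in the top view. The empty bin's green marker and deck are at top (196,207). Next I'll measure them.

```bash
cat > h.py <<'E'
import numpy as np,cv2
def pts(c,mask=None):
    K=c["intrinsics"];z=c["range_z"];v,u=np.indices(z.shape)
    P=np.stack([(u-K[0,2])/K[0,0]*z,(v-K[1,2])/K[1,1]*z,z],-1)
    return (P-c["t"])@c["R"]
def hsv(c): return cv2.cvtColor(c["pixels"],cv2.COLOR_RGB2HSV)
def comps(m,amin=150):
    n,l,s,ce=cv2.connectedComponentsWithStats(m.astype(np.uint8),connectivity=8)
    return [(l==i,s[i],ce[i]) for i in range(1,n) if s[i,4]>amin]
E
python3 - <<'E'
import pickle,numpy as np,cv2
from h import *
d=pickle.load(open("d0.pkl","rb"))
for n in("top","scene"):
    c=d[n];H=hsv(c);W=pts(c)
    for nm,lo,hi in(("green",45,80),("blue",105,130)):
        m=(H[...,0]>=lo)&(H[...,0]<=hi)&(H[...,1]>150)&(H[...,2]>40)
        for mk,s,ce in comps(m):
            p=W[mk&(c["range_z"]>0)]
            if p[:,2].max()>.5 : continue
            q=np.percentile(p,[2,50,98],axis=0).round(3)
            r=cv2.minAreaRect(p[:,:2].astype(np.float32)*1000)
            print(n,nm,s.tolist(),q.tolist(),np.round(r[0]),np.round(r[1]),round(r[2],1))
            if nm=="green" and s[4]>0:
                for x in np.arange(q[0,0]-.01,q[2,0]+.012,.01):
                    k=p[abs(p[:,0]-x)<.005]
                    if len(k)>3: print("   x%.3f z%.4f y %.3f %.3f n%d"%(x,np.median(k[:,2]),k[:,1].min(),k[:,1].max(),len(k)))
E
```

```text
top green [182, 189, 27, 15, 363] [[0.558, 0.183, 0.053], [0.583, 0.23, 0.058], [0.61, 0.276, 0.063]] [584. 229.] [53. 98.] 3.8
   x0.558 z0.0585 y 0.183 0.276 n38
   x0.568 z0.0579 y 0.179 0.276 n74
   x0.578 z0.0581 y 0.182 0.277 n62
   x0.588 z0.0577 y 0.182 0.276 n72
   x0.598 z0.0582 y 0.182 0.276 n72
   x0.608 z0.0569 y 0.183 0.277 n43
top green [308, 197, 27, 15, 386] [[0.519, -0.288, 0.053], [0.546, -0.24, 0.058], [0.573, -0.193, 0.063]] [ 546. -241.] [98. 55.] 89.2
   x0.519 z0.0579 y -0.287 -0.209 n34
   x0.529 z0.0579 y -0.288 -0.192 n65
   x0.539 z0.0579 y -0.288 -0.192 n79
   x0.549 z0.0582 y -0.289 -0.192 n72
   x0.559 z0.0573 y -0.290 -0.193 n64
   x0.569 z0.0579 y -0.290 -0.193 n71
top green [246, 198, 27, 16, 372] [[0.516, -0.055, 0.052], [0.544, -0.01, 0.058], [0.569, 0.038, 0.063]] [543.  -9.] [97. 54.] 84.9
   x0.516 z0.0583 y -0.055 0.016 n29
   x0.526 z0.0581 y -0.055 0.038 n66
   x0.536 z0.0573 y -0.055 0.038 n64
   x0.546 z0.0585 y -0.055 0.038 n78
   x0.556 z0.0589 y -0.059 0.038 n68
   x0.566 z0.0573 y -0.059 0.037 n59
   x0.576 z0.0566 y 0.015 0.034 n6
top 
[... 4274 characters left out ...]
80 0.275 n76
   x0.577 z0.0595 y 0.180 0.279 n70
   x0.587 z0.0591 y 0.180 0.277 n85
   x0.597 z0.0597 y 0.182 0.278 n70
   x0.607 z0.0606 y 0.183 0.275 n52
scene blue [153, 198, 48, 45, 731] [[0.621, -0.305, 0.008], [0.754, -0.237, 0.046], [0.763, -0.191, 0.083]] [ 689. -248.] [115. 148.] 87.2
scene blue [221, 212, 46, 43, 891] [[0.628, -0.078, 0.001], [0.733, -0.031, 0.036], [0.761, 0.036, 0.085]] [689. -21.] [112. 146.] 85.4
scene blue [302, 232, 39, 48, 1572] [[0.655, 0.184, -0.0], [0.718, 0.238, 0.01], [0.799, 0.29, 0.084]] [726. 236.] [148. 109.] 2.7
scene blue [0, 343, 48, 41, 297] [[1.122, -0.804, -0.691], [1.139, -0.779, -0.426], [1.141, -0.762, -0.256]] [1137. -781.] [28. 50.] 30.8
```

Call:
carry_out(increments=[[[-0.0236,0.0253,0,0,0,0],[-0.0236,0.0253,0,0,0,0],[-0.0236,0.0253,0,0,0,0],[-0.0236,0.0253,0,0,0,0],[-0.0236,0.0253,0,0,0,0],[-0.0236,0.0253,0,0,0,0],[-0.0236,0.0253,0,0,0,0],[-0.0236,0.0253,0,0,0,0],[-0.0236,0.0253,0,0,0,0],[-0.0236,0.0253,0,0,0,0],[-0.0236,0.0253,0,0,0,0],[-0.0236,0.0253,0,0,0,0],[0,0,0,0,0,-7.7],[0,0,0,0,0,-7.7],[0,0,0,0,0,-7.7]]], gripper=0, force=20)

```text
clock: 2.02
position: [0.4014, 0.2185, 0.2194]
tcp_rot: [-0.0, 0.685, 0.729, -0.0]
wrist_force: [0.4, -0.1, -0.3]
gripper_width: 0.0002
```

```bash
cat > st.py <<'E'
from workcell import env
import numpy as np
from scipy.spatial.transform import Rotation as R
H=np.array([.5507,.2262,0]);ex=np.array([.9986,.052,0]);ey=np.array([-.052,.9986,0])
def st():
    o=env.observe();q=o["tcp_rot"];M=R.from_quat([q[1],q[2],q[3],q[0]]).as_matrix()
    p=o["position"];S=np.stack([ex,ey,[0,0,1]])
    tip=p+.014*M[:,2]
    print("t",round(o["clock"],2),"q",o["joint_positions"].round(3),"F",o["wrist_force"].round(1),"w",round(o["gripper_width"],4))
    print("TCP",p.round(4),"st TCP",(S@(p-H)).round(4),"st tip",(S@(tip-H)).round(4))
    print("station axes of tool x,y,z",(S@M).T.round(3).tolist())
    open("log.txt","a").write(repr((o["joint_positions"].tolist(),p.tolist(),q.tolist()))+"\n")
    return o,M,S
if __name__=="__main__": st()
E
python3 st.py
```

```text
t 2.02 q [-0.745  0.113  0.193  2.019 -0.025  1.012  1.092] F [ 0.4 -0.1 -0.3] w 0.0002
TCP [0.4014 0.2185 0.2194] st TCP [-1.495e-01  1.000e-04  2.194e-01] st tip [-1.495e-01  1.000e-04  2.054e-01]
station axes of tool x,y,z [[-0.01, 1.0, -0.0], [1.0, 0.01, -0.0], [-0.0, -0.0, -1.0]]
```

Call:
carry_out(increments=[[[0,0,0,-10,0,0],[0,0,0,-10,0,0],[0,0,0,-10,0,0],[0,0,0,0,0,0]]])

```text
clock: 2.52
position: [0.401, 0.2163, 0.2184]
tcp_rot: [0.166, 0.668, 0.706, 0.17]
wrist_force: [0.3, -0.4, 1.1]
gripper_width: 0.0003
```

```bash
python3 st.py
```

```text
t 2.52 q [-0.852 -0.09   0.062  2.318  0.575  0.631  0.415] F [ 0.3 -0.4  1.1] w 0.0003
TCP [0.401  0.2163 0.2184] st TCP [-0.15   -0.0021  0.2184] st tip [-0.1435 -0.0022  0.206 ]
station axes of tool x,y,z [[-0.001, 1.0, -0.008], [0.887, 0.005, 0.462], [0.462, -0.007, -0.887]]
```

Call:
carry_out(increments=[[[0,-0.0026,0.021,0,0,0],[0,-0.0026,0.021,0,0,0],[0,-0.0026,0.021,0,0,0],[0,-0.0026,0.021,0,0,0],[0,0,0,-5,0,0],[0,0,0,-5,0,0],[0,0,0,0,0,0]]])

```text
clock: 3.4
position: [0.4325, 0.2146, 0.1387]
tcp_rot: [0.214, 0.657, 0.692, 0.212]
wrist_force: [0.9, -0.2, 0.9]
gripper_width: 0.0007
```

```bash
python3 st.py
```

```text
t 3.4 q [-0.943  0.115  0.154  2.428  1.258  0.416 -0.307] F [ 0.9 -0.2  0.9] w 0.0007
TCP [0.4325 0.2146 0.1387] st TCP [-0.1186 -0.0054  0.1387] st tip [-0.1106 -0.0057  0.1272]
station axes of tool x,y,z [[0.006, 1.0, -0.017], [0.819, 0.005, 0.574], [0.574, -0.017, -0.818]]
```

Call:
carry_out(increments=[[[0,0,0,-5,0,0],[0,0,0,-5,0,0],[0,0,0,0,0,0]]])

```text
clock: 3.78
position: [0.4323, 0.213, 0.138]
tcp_rot: [0.266, 0.638, 0.673, 0.263]
wrist_force: [0.7, 0.6, -0.8]
gripper_width: 0.0007
```

```bash
python3 st.py
```

```text
t 3.77 q [-1.016  0.155  0.141  2.511  1.703  0.54  -0.829] F [ 0.7  0.6 -0.8] w 0.0007
TCP [0.4323 0.213  0.138 ] st TCP [-0.1189 -0.007   0.138 ] st tip [-0.1092 -0.0073  0.1279]
station axes of tool x,y,z [[0.009, 1.0, -0.023], [0.72, 0.01, 0.694], [0.694, -0.022, -0.72]]
```

Call:
carry_out(increments=[[[0.002,-0.01,0.0075,0,0,0],[0.002,-0.01,0.0075,0,0,0],[0.002,-0.01,0.0075,0,0,0],[0.001,-0.01,0.0075,0,0,0],[0,0,0,0,0,0]]])

```text
clock: 4.4
position: [0.4251, 0.2184, 0.0888]
tcp_rot: [0.267, 0.639, 0.672, 0.263]
wrist_force: [0.3, 0.3, -1.1]
gripper_width: 0.0005
```

```bash
python3 st.py
```

```text
t 4.4 q [-1.003  0.311  0.095  2.531  1.934  0.591 -1.144] F [ 0.3  0.3 -1.1] w 0.0005
TCP [0.4251 0.2184 0.0888] st TCP [-0.1259 -0.0012  0.0888] st tip [-0.1162 -0.0016  0.0787]
station axes of tool x,y,z [[0.01, 1.0, -0.023], [0.72, 0.009, 0.694], [0.694, -0.024, -0.719]]
```

```bash
python3 - <<'E'
from workcell import env
import cv2,numpy as np
w=env.read_camera("wrist");s=env.read_camera("scene")
a=s["pixels"][140:300,240:420]
cv2.imwrite("pics/c1.png",np.hstack([cv2.resize(w["pixels"],(400,300)),cv2.resize(a,(338,300))])[:,:,::-1])
from h import *
# depth of marker from wrist
H=hsv(w);W=pts(w);m=(H[...,0]>=45)&(H[...,0]<=80)&(H[...,1]>150)&(w["range_z"]>0)
from st import ex,ey,H as HH
p=(W[m]-HH)@np.stack([ex,ey,[0,0,1]]).T
print(m.sum(), np.percentile(p,[1,50,99],axis=0).round(3) if m.sum() else "")
for x in np.arange(-.095,.07,.008):
    k=p[abs(p[:,0]-x)<.004]
    if len(k)>5: print(round(x,3),np.median(k[:,2]).round(4),k[:,1].min().round(3),k[:,1].max().round(3),len(k))
E
```

```text
1360 [[-0.21  -0.249  0.059]
 [-0.051 -0.196  0.066]
 [ 0.012 -0.     0.129]]
-0.095 0.071 -0.186 -0.172 62
-0.087 0.0702 -0.191 -0.174 84
-0.079 0.0693 -0.198 -0.175 96
-0.071 0.0684 -0.205 -0.176 109
-0.063 0.0675 -0.208 -0.177 105
-0.055 0.0666 -0.213 -0.178 116
-0.047 0.0658 -0.214 -0.179 30
-0.023 0.0594 -0.238 -0.216 11
-0.015 0.0595 -0.243 -0.185 138
-0.007 0.0594 -0.249 -0.185 182
0.001 0.0594 -0.253 -0.186 174
0.009 0.0593 -0.253 -0.188 134
0.017 0.0593 -0.204 -0.189 9
```

View pics/c1.png

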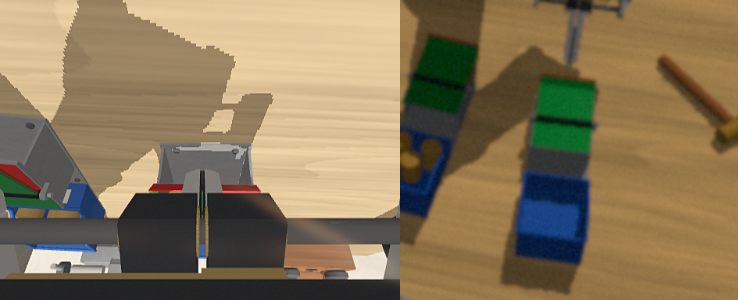

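The wrist view shows the fingertip at about (203,172). It is centred under the red lip underside, which runs from column 150 to 260 at row 187. The scene view shows the fingers in front of the right marker. I'm going in under the lip.

Call:
carry_out(increments=[[[0,0,0.01,0,0,0],[0,0,0.01,0,0,0],[0,0,0.01,0,0,0],[0,0,0.01,0,0,0],[0,0,0,0,0,0]]])

```text
clock: 5.12
position: [0.4529, 0.2197, 0.0608]
tcp_rot: [0.266, 0.639, 0.672, 0.265]
wrist_force: [0.1, -0.0, 0.0]
gripper_width: 0.0005
```

```bash
python3 st.py; python3 - <<'E'
from workcell import env
import cv2,numpy as np
w=env.read_camera("wrist");s=env.read_camera("scene")
a=s["pixels"][140:300,240:420]
cv2.imwrite("pics/c2.png",np.hstack([cv2.resize(w["pixels"],(400,300)),cv2.resize(a,(338,300))])[:,:,::-1])
E
```

```text
t 5.12 q [-0.928  0.423  0.089  2.491  2.115  0.602 -1.287] F [ 0.1 -0.   0. ] w 0.0005
TCP [0.4529 0.2197 0.0608] st TCP [-0.098  -0.0014  0.0608] st tip [-0.0883 -0.0017  0.0508]
station axes of tool x,y,z [[0.009, 1.0, -0.02], [0.718, 0.007, 0.696], [0.696, -0.021, -0.718]]
```

View pics/c2.png

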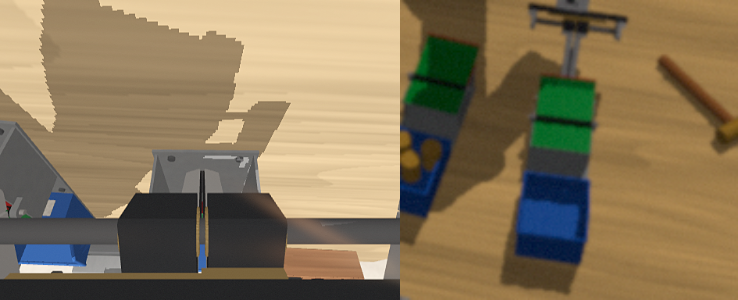

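```bash
cat > plan.py <<'E'
import numpy as np
HZ=.064
def dirs(a): a=np.radians(a); return np.array([np.cos(a),-np.sin(a)]),np.array([np.sin(a),np.cos(a)])
t=np.linspace(0,1,60)
face=np.vstack([np.c_[75.7*t,2+0*t],np.c_[75.7+15.3*t,2-12.9*t]])/1000   # (r, n) red face incl. lip underside
def T(th,a,r):
    k=np.radians(th);u=np.array([-np.cos(k),np.sin(k)]);n=np.array([-np.sin(k),-np.cos(k)])
    d,y=dirs(a);F=np.array([0,HZ])+face[:,:1]*u+face[:,1:]*n
    for off in np.arange(-.005,.06,.0002):
        P=np.array([0,HZ])+r*u+off*n
        e=F-P
        if not ((abs(e@y)<.008)&(e@d<0)&(e@d>-.09)).any(): return P
def tcp(th,a,r): return T(th,a,r)-.014*dirs(a)[0]
def rows(sched,start=None,a0=None):
    p=start;ap=a0
    for th,a,r in sched:
        q=tcp(th,a,r)
        if p is not None:
            d,y=dirs(ap);D=q-p
            print("th%5.1f a%4.0f TCP %.4f %.4f  row: y %.4f z %.4f rx %+.1f"%(th,a,q[0],q[1],D@y,D@d,a-ap))
        p,ap=q,a
E
python3 - <<'E'
from plan import *
ths=np.arange(4,181,4)
s=[(0,46,.086)]+[(t,np.interp(t,[0,80,160],[46,46,62]),np.interp(t,[0,50,90],[.086,.068,.062])) for t in ths]
rows(s,np.array([-.098,.0608]),46)
E
```

```text
th  0.0 a  46 TCP -0.0957 0.0683  row: y 0.0068 z -0.0038 rx +0.0
th  4.0 a  46 TCP -0.0945 0.0742  row: y 0.0050 z -0.0034 rx +0.0
th  8.0 a  46 TCP -0.0929 0.0795  row: y 0.0048 z -0.0027 rx +0.0
th 12.0 a  46 TCP -0.0912 0.0838  row: y 0.0042 z -0.0019 rx +0.0
th 16.0 a  46 TCP -0.0892 0.0879  row: y 0.0042 z -0.0016 rx +0.0
th 20.0 a  46 TCP -0.0870 0.0922  row: y 0.0046 z -0.0015 rx +0.0
th 24.0 a  46 TCP -0.0845 0.0964  row: y 0.0047 z -0.0013 rx +0.0
th 28.0 a  46 TCP -0.0816 0.1005  row: y 0.0049 z -0.0010 rx +0.0
th 32.0 a  46 TCP -0.0785 0.1045  row: y 0.0050 z -0.0007 rx +0.0
th 36.0 a  46 TCP -0.0750 0.1084  row: y 0.0052 z -0.0004 rx +0.0
th 40.0 a  46 TCP -0.0714 0.1120  row: y 0.0051 z -0.0000 rx +0.0
th 44.0 a  46 TCP -0.0673 0.1155  row: y 0.0054 z 0.0003 rx +0.0
th 48.0 a  46 TCP -0.0631 0.1184  row: y 0.0050 z 0.0007 rx +0.0
th 52.0 a  46 TCP -0.0593 0.1213  row: y 0.0047 z 0.0007 rx +0.0
th 56.0 a  46 TCP -0.0554 0.1242  row: y 0.0049 z 0.0006 rx +0.0
th 60.0 a  46 TCP -0.0513 0.1269  row: y 0.0048 z 0.0009 rx +0.0
th 64.0 a  46 TCP -0.0471 0.1292  row: y 0.0047 z
[... 1187 characters left out ...]
  58 TCP 0.0380 0.1182  row: y 0.0012 z 0.0046 rx +0.8
th144.0 a  59 TCP 0.0413 0.1147  row: y 0.0009 z 0.0047 rx +0.8
th148.0 a  60 TCP 0.0442 0.1110  row: y 0.0006 z 0.0047 rx +0.8
th152.0 a  60 TCP 0.0468 0.1072  row: y 0.0003 z 0.0045 rx +0.8
th156.0 a  61 TCP 0.0488 0.1039  row: y 0.0001 z 0.0039 rx +0.8
th160.0 a  62 TCP 0.0507 0.1004  row: y -0.0001 z 0.0039 rx +0.8
th164.0 a  62 TCP 0.0520 0.0969  row: y -0.0004 z 0.0037 rx +0.0
th168.0 a  62 TCP 0.0532 0.0932  row: y -0.0007 z 0.0039 rx +0.0
th172.0 a  62 TCP 0.0542 0.0895  row: y -0.0009 z 0.0036 rx +0.0
th176.0 a  62 TCP 0.0549 0.0859  row: y -0.0011 z 0.0036 rx +0.0
th180.0 a  62 TCP 0.0554 0.0822  row: y -0.0013 z 0.0035 rx +0.0
```

Call:
carry_out(increments=[[[0,0.0034,-0.0019,0,0,0],[0,0.0034,-0.0019,0,0,0],[0,0.005,-0.0034,0,0,0],[0,0.0048,-0.0027,0,0,0],[0,0.0042,-0.0019,0,0,0],[0,0.0042,-0.0016,0,0,0],[0,0,0,0,0,0]]])

```text
clock: 6.1
position: [0.461, 0.2213, 0.0878]
tcp_rot: [0.266, 0.638, 0.672, 0.266]
wrist_force: [-1.7, 0.2, 0.3]
gripper_width: 0.0004
```

```bash
cat > look.py <<'E'
import sys,cv2,numpy as np
from st import *
from h import *
st()
s=env.read_camera("scene");tp=env.read_camera("top")
a=s["pixels"][140:300,140:420];b=tp["pixels"][120:250,150:370]
cv2.imwrite(f"pics/{sys.argv[1]}.png",np.vstack([cv2.resize(a,(525,300)),cv2.resize(b,(525,300))])[:,:,::-1])
S=np.stack([ex,ey,[0,0,1]])
for n,c in(("scene",s),("top",tp)):
    W=pts(c);Hh=hsv(c);p=(W-H)@S.T
    for nm,m in(("green",(Hh[...,0]>=45)&(Hh[...,0]<=80)),("red",(Hh[...,0]<6)|(Hh[...,0]>174))):
        m=m&(Hh[...,1]>140)&(Hh[...,2]>40)&(abs(p[...,1])<.052)&(p[...,0]>-.1)&(p[...,0]<.1)&(p[...,2]>.03)&(c["range_z"]>0)
        k=p[m]
        if len(k)>20:
            h=k[:,2]>.0
            print(n,nm,len(k),"x,y,z pct1/50/99",np.percentile(k,[1,50,99],axis=0).round(3).tolist())
            l=k[(k[:,2]>.075)]
            if len(l)>15: print("   plate fit angle from pts above 75mm: median",np.degrees(np.median(np.arctan2(l[:,2]-.064,-l[:,0]))).round(1),len(l))
E
python3 look.py c3
```

```text
t 6.1 q [-0.951  0.345  0.133  2.475  2.02   0.545 -1.152] F [-1.7  0.2  0.3] w 0.0004
TCP [0.461  0.2213 0.0878] st TCP [-0.0899 -0.0003  0.0878] st tip [-0.0801 -0.0005  0.0778]
station axes of tool x,y,z [[0.008, 1.0, -0.018], [0.718, 0.007, 0.696], [0.696, -0.018, -0.717]]
scene green 1106 x,y,z pct1/50/99 [[-0.08, -0.047, 0.054], [-0.019, 0.001, 0.071], [0.058, 0.048, 0.096]]
   plate fit angle from pts above 75mm: median 19.3 422
top green 890 x,y,z pct1/50/99 [[-0.075, -0.048, 0.052], [-0.012, -0.0, 0.068], [0.058, 0.048, 0.093]]
   plate fit angle from pts above 75mm: median 17.3 272
```

View pics/c3.png

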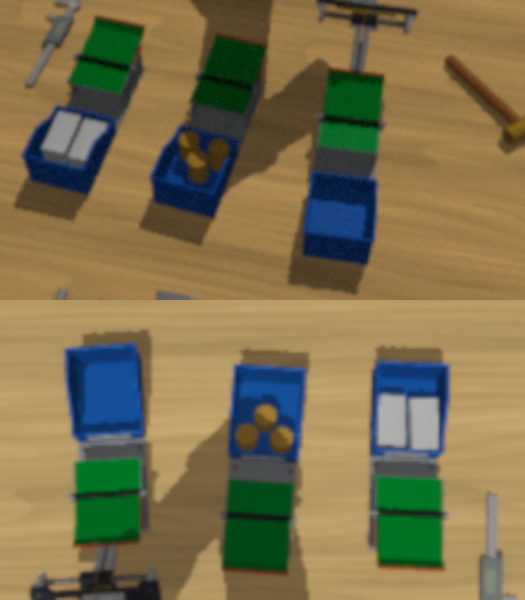

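The marker has lifted to about 17°, as planned. The fingers are under its front edge at (355,65) in the scene crop and contact force is about 1.7 N. I'll continue.

Call:
carry_out(increments=[[[0,0.0046,-0.0015,0,0,0],[0,0.0047,-0.0013,0,0,0],[0,0.0049,-0.001,0,0,0],[0,0.005,-0.0007,0,0,0],[0,0.0052,-0.0004,0,0,0],[0,0.0051,0,0,0,0],[0,0.0054,0.0003,0,0,0],[0,0.005,0.0007,0,0,0],[0,0.0047,0.0007,0,0,0],[0,0.0049,0.0006,0,0,0],[0,0.0048,0.0009,0,0,0],[0,0.0047,0.0013,0,0,0],[0,0.0045,0.0016,0,0,0],[0,0.0045,0.002,0,0,0],[0,0.004,0.0021,0,0,0],[0,0.0038,0.0023,0,0,0],[0,0,0,0,0,0]]])

```text
clock: 8.32
position: [0.5206, 0.2246, 0.1348]
tcp_rot: [0.266, 0.638, 0.672, 0.265]
wrist_force: [-0.8, 0.2, 0.2]
gripper_width: 0.0004
```

```bash
python3 look.py c4
```

```text
t 8.32 q [-0.932  0.279  0.239  2.356  1.841  0.414 -0.833] F [-0.8  0.2  0.2] w 0.0004
TCP [0.5206 0.2246 0.1348] st TCP [-0.0301 -0.      0.1348] st tip [-0.0204 -0.0003  0.1248]
station axes of tool x,y,z [[0.008, 1.0, -0.018], [0.718, 0.007, 0.696], [0.696, -0.019, -0.718]]
scene green 810 x,y,z pct1/50/99 [[-0.012, -0.046, 0.054], [0.001, 0.001, 0.075], [0.058, 0.047, 0.136]]
   plate fit angle from pts above 75mm: median 82.4 404
top green 284 x,y,z pct1/50/99 [[0.011, -0.048, 0.053], [0.039, -0.0, 0.058], [0.059, 0.049, 0.066]]
top red 380 x,y,z pct1/50/99 [[-0.056, -0.05, 0.053], [-0.015, -0.013, 0.06], [-0.003, 0.049, 0.155]]
   plate fit angle from pts above 75mm: median 83.5 120
```

View pics/c4.png

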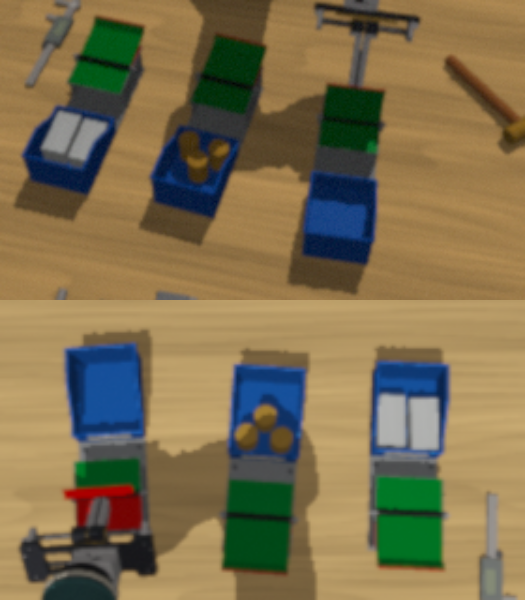

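The marker is nearly upright at about 82°, its red lip visible at (100,490) in the top crop, with the fingertip behind it. Everything else is unmoved. I'll carry on over the top.

Call:
carry_out(increments=[[[0,0.0042,0.003,0.8,0,0],[0,0.0039,0.003,0.8,0,0],[0,0.0038,0.003,0.8,0,0],[0,0.0036,0.0027,0.8,0,0],[0,0.0036,0.0031,0.8,0,0],[0,0.0036,0.0036,0.8,0,0],[0,0.0034,0.0038,0.8,0,0],[0,0.003,0.0038,0.8,0,0],[0,0.0027,0.0038,0.8,0,0],[0,0.0024,0.0038,0.8,0,0],[0,0.0024,0.0044,0.8,0,0],[0,0.002,0.0044,0.8,0,0],[0,0.0017,0.0045,0.8,0,0],[0,0.0015,0.0046,0.8,0,0],[0,0.0012,0.0046,0.8,0,0],[0,0,0,0,0,0]]])

```text
clock: 10.42
position: [0.5878, 0.227, 0.1177]
tcp_rot: [0.198, 0.663, 0.696, 0.194]
wrist_force: [0.5, 0.1, -0.8]
gripper_width: 0.0004
```

```bash
python3 look.py c5
```

```text
t 10.43 q [-0.654  0.372  0.113  2.105  0.944  0.296  0.198] F [ 0.5  0.1 -0.8] w 0.0004
TCP [0.5878 0.227  0.1177] st TCP [ 0.0371 -0.0011  0.1177] st tip [ 0.0446 -0.0014  0.1059]
station axes of tool x,y,z [[0.009, 1.0, -0.018], [0.847, 0.003, 0.531], [0.531, -0.02, -0.847]]
scene green 101 x,y,z pct1/50/99 [[0.044, -0.045, 0.053], [0.053, 0.0, 0.06], [0.059, 0.049, 0.067]]
scene red 552 x,y,z pct1/50/99 [[-0.056, -0.048, 0.054], [0.006, 0.002, 0.073], [0.077, 0.049, 0.119]]
   plate fit angle from pts above 75mm: median 140.3 267
top red 386 x,y,z pct1/50/99 [[-0.072, -0.049, 0.054], [0.051, -0.018, 0.109], [0.077, 0.047, 0.256]]
   plate fit angle from pts above 75mm: median 141.4 310
```

View pics/c5.png

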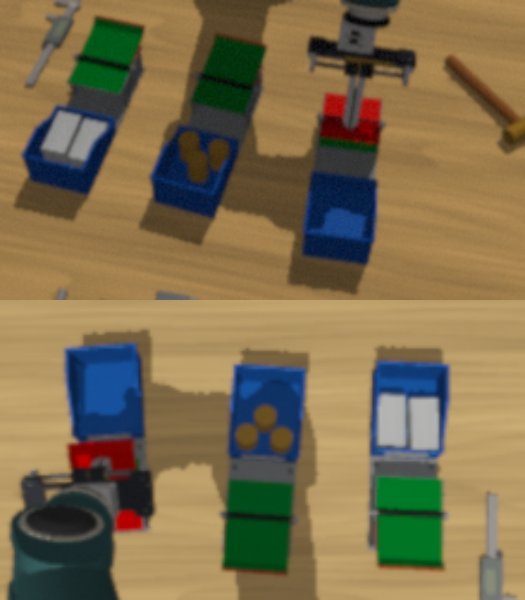

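The marker is at about 140° with its red face showing at (352,120) in the scene crop. I'll press it down the rest of the way.

Call:
carry_out(increments=[[[0,0.0009,0.0047,0.8,0,0],[0,0.0006,0.0047,0.8,0,0],[0,0.0003,0.0045,0.8,0,0],[0,0.0001,0.0039,0.8,0,0],[0,-0.0001,0.0039,0.8,0,0],[0,-0.0004,0.0037,0,0,0],[0,-0.0007,0.0039,0,0,0],[0,-0.0009,0.0036,0,0,0],[0,-0.0011,0.0036,0,0,0],[0,-0.0006,0.0015,0,0,0],[0,0,0,0,0,0]]])

```text
clock: 11.9
position: [0.6047, 0.2275, 0.0839]
tcp_rot: [0.174, 0.669, 0.702, 0.169]
wrist_force: [-0.5, 0.5, 0.3]
gripper_width: 0.0008
```

```bash
python3 look.py c6
```

```text
t 11.9 q [-0.539  0.457  0.021  2.034  0.818  0.31   0.352] F [-0.5  0.5  0.3] w 0.0008
TCP [0.6047 0.2275 0.0839] st TCP [ 0.054  -0.0016  0.0839] st tip [ 0.0605 -0.0018  0.0716]
station axes of tool x,y,z [[0.008, 1.0, -0.018], [0.882, 0.002, 0.471], [0.471, -0.02, -0.882]]
scene red 911 x,y,z pct1/50/99 [[-0.057, -0.049, 0.051], [0.034, 0.001, 0.064], [0.092, 0.049, 0.147]]
   plate fit angle from pts above 75mm: median 109.8 18
top red 296 x,y,z pct1/50/99 [[-0.056, -0.05, 0.05], [0.065, -0.026, 0.061], [0.091, 0.046, 0.186]]
```

Call:
carry_out(increments=[[[0,-0.0005,0.0009,0,0,0],[0,0,0,0,0,0],[0,-0.0005,0.0009,0,0,0],[0,0,0,0,0,0]]])

```text
clock: 12.5
position: [0.605, 0.2275, 0.0823]
tcp_rot: [0.174, 0.669, 0.702, 0.17]
wrist_force: [0.1, 0.2, 3.4]
gripper_width: 0.0003
```

```bash
python3 st.py
```

```text
t 12.5 q [-0.543  0.46   0.026  2.035  0.824  0.305  0.346] F [0.1 0.2 3.4] w 0.0003
TCP [0.605  0.2275 0.0823] st TCP [ 0.0542 -0.0015  0.0823] st tip [ 0.0608 -0.0018  0.0699]
station axes of tool x,y,z [[0.008, 1.0, -0.018], [0.882, 0.002, 0.471], [0.471, -0.02, -0.882]]
```

Call:
carry_out(increments=[[[0,-0.0003,0.0005,0,0,0],[0,0,0,0,0,0]]])

```text
clock: 12.75
position: [0.605, 0.2275, 0.0819]
tcp_rot: [0.174, 0.669, 0.702, 0.17]
wrist_force: [-2.4, -1.3, 8.1]
gripper_width: 0.0006
```

```bash
python3 st.py
```

```text
t 12.75 q [-0.545  0.461  0.027  2.035  0.825  0.304  0.344] F [-2.4 -1.3  8.1] w 0.0006
TCP [0.605  0.2275 0.0819] st TCP [ 0.0543 -0.0015  0.0819] st tip [ 0.0609 -0.0018  0.0696]
station axes of tool x,y,z [[0.008, 1.0, -0.018], [0.882, 0.001, 0.472], [0.472, -0.02, -0.882]]
```

The force rises steeply, so the marker is on the end stop. I'll back off.

Call:
carry_out(increments=[[[0,0.002,-0.005,0,0,0],[0,0.005,-0.015,0,0,0],[0,0,-0.025,0,0,0],[0,0,-0.025,0,0,0],[0,0,-0.03,0,0,0],[0,0,-0.03,0,0,0],[0,0,-0.03,0,0,0],[0,0,-0.03,0,0,0],[0,0,-0.03,0,0,0],[0,0,-0.03,0,0,0],[0.03,0,0,0,0,0],[0.03,0,0,0,0,0],[0.03,0,0,0,0,0],[0.03,0,0,0,0,0],[0.03,0,0,0,0,0],[0.03,0,0,0,0,0],[0,0,0,0,0,0]]])

```text
clock: 14.88
position: [0.4841, 0.4081, 0.3014]
tcp_rot: [0.174, 0.668, 0.703, 0.169]
wrist_force: [0.8, -0.4, -0.1]
gripper_width: 0.0005
```

```bash
python3 look.py c7; python3 - <<'E'
from st import *
from h import *
S=np.stack([ex,ey,[0,0,1]])
for n in("scene","top"):
    c=env.read_camera(n);p=(pts(c)-H)@S.T;Hh=hsv(c)
    m=((Hh[...,0]<6)|(Hh[...,0]>174))&(Hh[...,1]>140)&(abs(p[...,1])<.04)&(p[...,2]>.03)&(p[...,2]<.12)
    for x in np.arange(-.05,.1,.015):
        k=p[m&(abs(p[...,0]-x)<.007)]
        if len(k)>5: print(n,round(x,3),np.median(k[:,2]).round(4),len(k))
E
```

```text
t 14.88 q [-0.651  0.214 -0.336  1.798  0.593  0.93   0.342] F [ 0.8 -0.4 -0.1] w 0.0005
TCP [0.4841 0.4081 0.3014] st TCP [-0.057   0.1851  0.3014] st tip [-0.0504  0.1848  0.289 ]
station axes of tool x,y,z [[0.005, 1.0, -0.018], [0.883, 0.004, 0.47], [0.47, -0.019, -0.883]]
scene red 1138 x,y,z pct1/50/99 [[-0.054, -0.049, 0.051], [0.027, 0.001, 0.063], [0.091, 0.049, 0.072]]
top red 1008 x,y,z pct1/50/99 [[-0.056, -0.049, 0.052], [0.015, 0.001, 0.062], [0.09, 0.049, 0.07]]
scene -0.05 0.0595 64
scene -0.035 0.0598 85
scene -0.02 0.0598 76
scene -0.005 0.0648 55
scene 0.01 0.0654 87
scene 0.025 0.0657 85
scene 0.04 0.0659 85
scene 0.055 0.0662 86
scene 0.07 0.0657 93
scene 0.085 0.0576 129
top -0.05 0.0569 82
top -0.035 0.0587 85
top -0.02 0.0578 84
top -0.005 0.0598 69
top 0.01 0.064 74
top 0.025 0.0641 82
top 0.04 0.0635 80
top 0.055 0.0636 81
top 0.07 0.064 79
top 0.085 0.0566 60
```

View pics/c7.png

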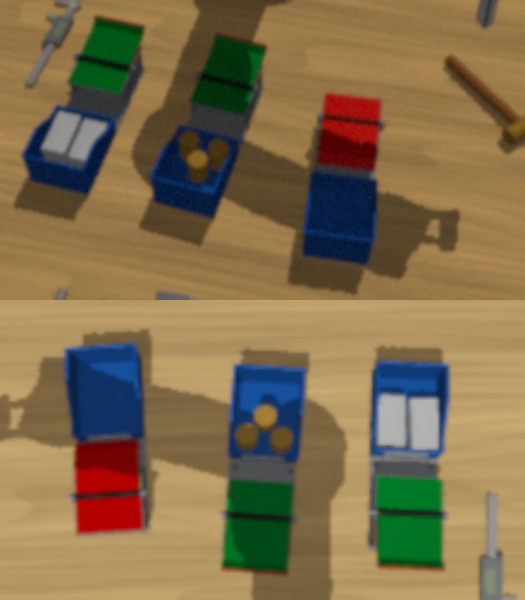

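The empty bin's marker now lies flat and red, at (350,140) in the scene crop and (108,485) in the top crop. The plate is level at about 65 mm, and the other two markers are still green. The arm is clear, so I'm handing in.

```bash
python3 -c "
from workcell import env
print(env.job_done())"
```

```text
the job is handed in; nothing more can be done
None
```

I pushed the marker of the empty bin (the leftmost station as the robot sees it) over its hinge with the closed fingertips. I lifted it from under its lip, took it over the top and pressed it down to the end stop, then backed the arm away and handed in at about 15 s.

**Last checks:**
- **Marker:** Both cameras show it red and flat. The plate is level at 64–66 mm with the lip bent down at the far end, consistent with 3.14 rad.
- **Forces:** The highest reading at the end of any move was about 8 N, at the end stop. The wrist force was about zero after backing away.
- **Surroundings:** In the pictures, the other two markers are still green, and the bins' contents, mallet and caliper look unmoved. I judged this by eye. The oil bottle was outside the last picture, but the arm never went near it.

No check failed. The top and scene cameras' heights differed by about 2 mm, which is within their calibration.

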